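Hang the red board on the pantry rail with an S-hook

ROBOT

A 6-joint arm with a two-finger parallel gripper is mounted at the origin on the work surface. World frame = base frame: x ahead of the robot, y to its left, z up, the work surface at z = 0. Lengths are in m, angles in degrees, forces in N, time in s.
With the tool pointing down it reaches from about 0.225 to 0.875 m from the base axis. Payload 3.4 kg.
Tool frame: the origin (TCP) lies at the very end of the fingers, on their centre line; the grasp point (between the pads) lies 19 mm behind it; z points along the fingers, y is the line along which they close (so a half turn about z gives the same grasp; the last joint's range is limited). The gripper opens to 85 mm and grips with 20 to 120 N. Pads are 22 mm wide; open, the fingers measure 114 mm over their backs; the gripper's body (76 mm by 85 mm) begins 54 mm behind the grasp point. The pads swing forward as they close: fully open they stand 13 mm farther back than shut.
Start: joints at [-70.015, 15.808, 86.224, -0, 77.962, -6.933], TCP at [0.26, -0.513, 0.231] pointing down, gripper open.
Joint ranges: [-165.64, 165.64], [-43.16, 119.46], [12.63, 154.43], [-67.54, 247.53], [6.08, 155.33], [-154.97, 154.97]. Speed limits (degrees/s): [147.25, 147.25, 180, 180, 180, 180].

INTERFACE

Orientations are given as a 3x3 rotation matrix whose columns are the frame's x, y, z axes.
In Python, from plant import manip, imaging, workorder gives the robot as it stands. The module is installed in compiled form; this text tells all that it offers.
- The arm moves only by the tool drive_tool, never from a script. Its arguments are lists of equal length, an entry for each row: "dp": the shift along the world's x, y, z as a fraction of full scale, a list of three; "rotation": the turn, a rotation vector about the world's x, y, z as a fraction of full scale, a list of three; "claw": the opening, from 0 (shut) to 1 (fully open). A call has 1 to 10 rows; each row shifts and turns the commanded pose from where the row before left it; what a row does not reach is not made up. Full scale, the value 1, is 0.2 m for a shift and pi rad for a turn. A row lasts 1/12 s, in which the tool goes at most 41.7 mm and 7.16 degrees, less where a joint would pass 70% of its speed; a pose out of reach is approached as far as the arm can. A call with a number of a shift or a turn outside -1 to 1 is refused whole. A call with a gripper value outside its range is refused whole. The fingers move at their own pace and stop on an object; the grip force is fixed at half the most. Time passes only in rows, so rows that do not move let the fingers close. It gives the time, the measured TCP pose, the force, the opening and the grip force at its end, in the units of the state.
- manip.observe(): the state, without advancing time (a new reading comes with each control period).
- imaging.capture(name): name is "scene" or "top" or "wrist"; returns a dict with "color" (384x512x3 uint8, red, green, blue), "depth" (384x512 float32, m along the optical axis (not along the pixel's ray), 0 where there is no reading), "fx", "fy", "cx", "cy" (pixels), "xyz" and "attitude" of the camera in the world. Camera axes: x right, y down, z forward; pixel columns grow to the right and rows downward; lengths in m; the calibration is good to about 2 mm. The wrist camera is an equidistant fisheye: a pixel r from the principal point sees the ray r / f radians off the axis. A picture is of the moment at which its call begins.
- workorder.sign_off(): hands the job in; it is judged then, once.
The state is a dict: "clock": time; "joint_pos": joint angles; "qvel": joint speeds; "tau": joint torques, N m; "eef_pos": TCP position; "tool_rot": TCP orientation; "force": force on the tool from outside, world axes, zero at the start; "moment": the same for the moment, N m; "finger_gap": finger opening in m; "finger_force": force on a finger pad.
Only numpy, scipy, OpenCV 4.12 (cv2) and the standard library are available. Lean on these libraries where they do the work, as an engineer would, in place of code of your own. Each camera call takes 0.05 s, during which the arm holds its last target. There are 200 camera calls.

TASK

Take the loose S-hook off the pantry rail, pass its lower bend through the hole of the red chopping board, lift the board out of the slotted rack with the hook, and leave the board hanging still from the hook on the rail. Never touch the red board with the gripper or arm: only the hook carries it. Leave the other two boards standing in the rack and the groceries where they are.

Things in the scene. Friction and masses are not known exactly. Their poses are not given: they have to be found in the camera images.
- s_hook: Loose blue-coated S-hook of 7 mm round steel rod, flat in its x-z plane, 66 mm wide, 151 mm tall, 0.1 kg; starts hanging upright on the rail (z up, x square to the rail, towards the rail's +x). Origin: centre of its black square grip sleeve, 12 x 12 mm, z -21 to +25: grasp here, closing along y. Below the sleeve the rod slants from (x 0, z -22) to (x 50, z -62), then runs down into the lower bend.
- hook_top (a point): Underside of the upper bend, at its middle (hook frame x +32, z +36.5 mm); rests on the rail's top face. The upper bend is open downwards: rod centreline flat at z +40 from x 10 to 46, then down at x +56 to a black ball end (radius 5.5 mm, lowest point z +6.5). Highest point of the hook z +43.5.
- hook_bowl (a point): Upper side of the rod at the lowest point of the lower bend (hook frame x +32, z -100.5), where a hung board rests. The lower bend is open upwards; rod centreline: down to (x 52, z -86), lowest at (x 32, z -104), up to the tip at (x 12, z -91).
- hook_tip (a point): End of the lower bend (hook frame x +12, z -91 mm), pointing up and to the hook's -x: a board enters the bend from the hook's -x side. Tip and bowl together occupy z -87 to -108 mm, so they pass level through a hole centred 97.5 mm below the hook's origin.
- rail: Fixed steel hanging rail: a square bar 14 x 14 mm, 400 mm long along its own y axis, top face 300 mm above the table, on a thin post (radius 7 mm) with a foot 120 x 30 mm at each end. Origin on the table below the bar's middle. A fixed wire strainer with wooden handle hangs at y +145 mm (takes up y +105 to +185); the bar from y -150 to +60 mm is free for hanging.
- rail_top (a point): Middle of the rail's top face.
- red_board: Loose red plastic chopping board standing on edge in one of the rack's three slots: 8 mm thick (its x), 100 mm wide (its y), 140 mm tall (its z), about 0.12 kg. Origin: centre of its lower edge. A round through hole, 32 mm diameter, runs along its x axis, centred 112 mm above the lower edge (28 mm below the top edge).
- red_hole (a point): Centre of the hole in the red board.
- green_board: Loose green board of the same shape and size as the red one, standing in another slot; origin centre of lower edge. Must stay standing in its slot.
- white_board: Loose white board, the same shape and size, standing in the third slot; origin centre of lower edge. Must stay standing in its slot.
- rack: Fixed wooden rack, 200 (x) x 110 (y) mm, origin on the table under its centre. Three slots across its x axis, centred at x -75, 0 and +75 mm, each 10.5 mm wide between 6 mm ribs; slot floor 12 mm, rib tops 50 mm above the table.
- soup_can: Loose red food can, radius 33, height 100 mm; origin centre of its underside. Bystander.
- tuna_can: Loose green flat can, radius 42, height 45 mm; origin centre of its underside. Bystander.
- sauce_bottle: Loose brown bottle with black cap and orange label, radius 28, height 170 mm; origin centre of its underside. Bystander.
- mustard_jar: Loose jar with yellow label and red lid, radius 36, height 100 mm; origin centre of its underside. Bystander.
- tea_box: Loose blue box 70 x 130 x 90 mm; origin centre of its underside. Bystander.
- rice_box: Loose yellow box 55 x 110 x 170 mm, beyond the rail; origin centre of its underside. Bystander.

How it is judged:
By the outcome, as a careful person would: the job done as asked, in the order asked, and still so for the second after the job is handed in, with the robot touching nothing.
It also fails if it takes over 72 s, if anything falls off the work surface, if the arm or the gripper's body presses on something with over 40 N, if the wrist force passes 120 N, or if a joint passes its speed limit or range.

## Working session

There is one attempt and no reset: what is moved stays moved. The work goes in short steps, Python scripts to look and compute and a tool call to move; the robot and the scene stay as the last step left them, time stands still between calls to the robot, and variables do not carry over. Pictures are saved under pics/ and viewed, at most 10 in all, crops included, and the job is handed in when it is done.

Besides the shell and the picture viewer there is one more tool, called after "Request:" as name(argument=value, ...), one argument or row to a line, values as JSON. drive_tool: Moves the arm, as the interface text tells. Shift numbers are shares of 0.2 m and turn numbers shares of pi rad, none past 1 either way. Its arguments: {"type":"object","properties":{"dp":{"type":"array"},"rotation":{"type":"array"},"claw":{"type":"array"}},"required":["dp","rotation","claw"]}

```bash
mkdir -p pics
cat > h.py <<'E'
import numpy as np, cv2
from plant import manip, imaging, workorder
def cap(n,save=None):
    c=imaging.capture(n)
    np.savez('last_%s.npz'%n,**c)
    if save: cv2.imwrite('pics/'+save,c['color'][:,:,::-1])
    return c
def load(n): return dict(np.load('last_%s.npz'%n))
def R(c): 
    a=np.array(c['attitude']); return a
def cloud(c):
    d=c['depth']; v,u=np.mgrid[:d.shape[0],:d.shape[1]]
    p=np.stack([(u-c['cx'])/c['fx']*d,(v-c['cy'])/c['fy']*d,d],-1)
    return p@R(c).T+np.array(c['xyz'])
E
python3 - <<'E'
from h import *
for n in('scene','top'):
    c=cap(n); print(n,c['fx'],c['xyz'],c['attitude'])
    cv2.imwrite('pics/%s1.png'%n,cv2.resize(c['color'][:,:,::-1],(800,600),interpolation=cv2.INTER_CUBIC))
print(manip.observe())
E
```

```text
scene 412.07299074346486 [ 1.15602011 -0.55309969  0.74912787] [[ 0.64269451  0.45724877 -0.61470913]
 [ 0.76607897 -0.37500291  0.52201133]
 [ 0.00817132 -0.80640956 -0.59130098]]
top 382.9254780662647 [ 0.46478821 -0.05022996  1.15379139] [[ 0.00589649 -0.99151209  0.12988076]
 [-0.99989085 -0.00760553 -0.01266644]
 [ 0.01354674 -0.1297919  -0.99144871]]
{'clock': 0.1, 'joint_pos': array([-7.00153158e+01,  1.58432253e+01,  8.62883517e+01, -4.97523496e-04,
        7.79646330e+01, -6.93199786e+00]), 'qvel': array([-0.02076247, -0.12715569, -0.13232416,  0.0146817 ,  0.07264495,
       -0.03538009]), 'tau': array([ 2.14069813e-03, -4.17699552e+01, -2.46404618e+01, -1.11680350e-05,
        5.88937139e-03,  2.14755642e-05]), 'eef_pos': array([ 0.26012967, -0.51224316,  0.23053126]), 'tool_rot': array([[ 8.91664996e-01,  4.52695478e-01, -5.81872954e-04],
       [ 4.52695811e-01, -8.91663626e-01,  1.57516463e-03],
       [ 1.94234957e-04, -1.66793061e-03, -9.99998590e-01]]), 'force': array([ 0.28541891,  0.40960452, -0.92225683]), 'moment': array([0.00634668, 0.01539762, 0.00560297]), 'finger_force': 0.0, 'finger_gap': 0.0853010712425209}
```

View pics/scene1.png

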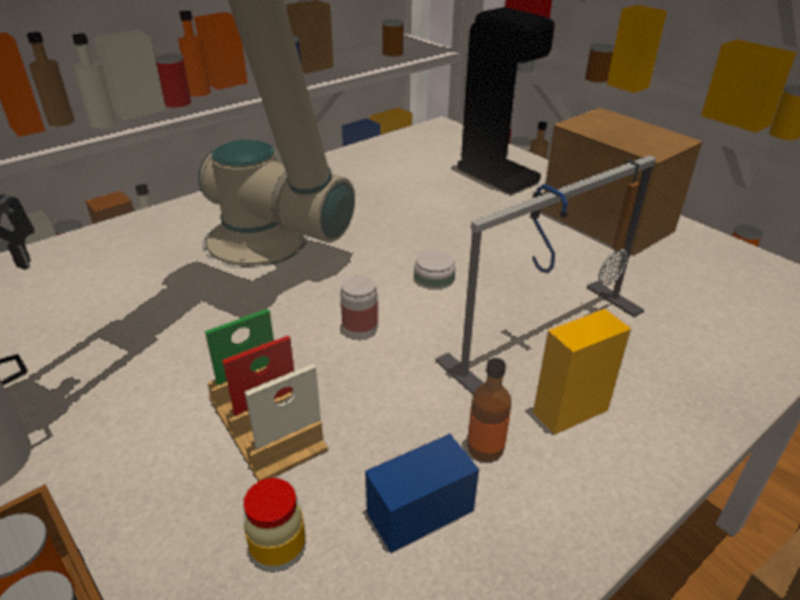

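View pics/top1.png

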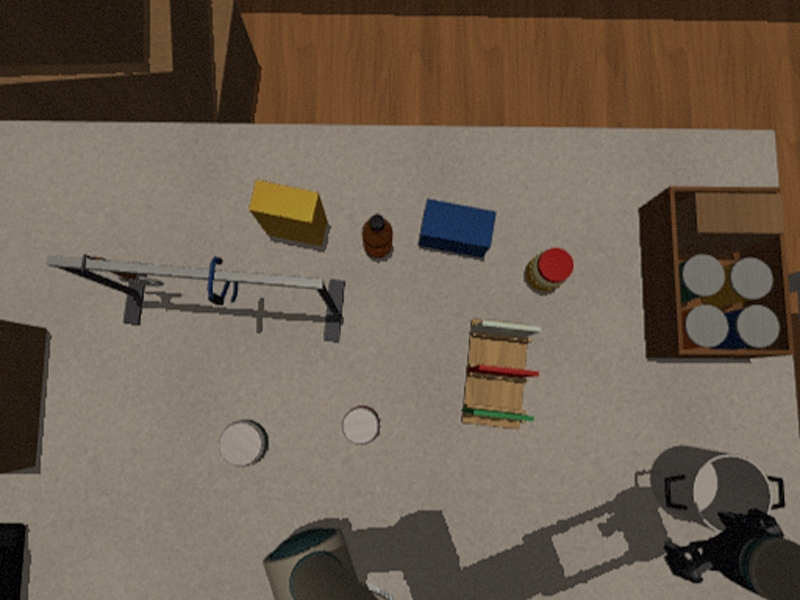

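Run:
```python
from h import *
for n in('scene','top'):
    c=load(n); P=cloud(c); hsv=cv2.cvtColor(c['color'],cv2.COLOR_RGB2HSV); H,S,V=[hsv[...,i].astype(int) for i in range(3)]
    ok=c['depth']>0
    v,u=np.mgrid[:384,:512]; u=u*800/512; v=v*800/512
    def st(name,m):
        p=P[m&ok]; print(n,name,len(p)); 
        if len(p)>3: print(np.percentile(p,[2,25,50,75,98],axis=0).round(3).tolist())
        return p
    box=lambda a,b,c_,d:(u>a)&(u<b)&(v>c_)&(v<d)
    red=((H<8)|(H>172))&(S>130)
    bb=box(205,330,300,450) if n=='scene' else box(455,545,310,430)
    hb=box(525,575,180,275) if n=='scene' else box(200,245,250,310)
    p=st('red',red&bb&(P[...,2]>.06)); 
    def fit(p):
        q=p[:,:2]; m=np.median(q,0); q=q[np.abs(q-m).max(1)<.08]; m=q.mean(0); w,V=np.linalg.eigh(np.cov((q-m).T)); d=V[:,1]; d=d*np.sign(d[1]); t=(q-m)@d
        print('  centre',m.round(4),'mid',(m+d*(np.percentile(t,1)+np.percentile(t,99))/2).round(4),'yaw of y axis',np.degrees(np.arctan2(-d[0],d[1])).round(2),'ext',np.percentile(t,[1,99]).round(3),'w',w**.5)
    fit(p); print('  ztop',np.percentile(p[:,2],99))
    p=st('green',(H>45)&(H<80)&(S>100)&bb&(P[...,2]>.06)); fit(p)
    p=st('white',(S<50)&bb&(P[...,2]>.06)); fit(p)
    p=st('hook',(H>100)&(H<130)&(S>100)&hb&(P[...,2]>.12)); fit(p)
    rb=box(470,665,155,235) if n=='scene' else box(85,330,250,295)
    p=st('rail',rb&(P[...,2]>.29)&(P[...,2]<.31)&(S<60));
    q=p[:,:2];m=np.median(q,0);a=np.polyfit(q[:,1],q[:,0],1);
    for _ in range(4):
        r=q[:,0]-np.polyval(a,q[:,1]);k=np.abs(r-np.median(r))<.01;a=np.polyfit(q[k,1],q[k,0],1)
    print('  rail x=a*y+b',a, 'yext',np.percentile(q[k,1],[0.5,99.5]),'z',np.median(p[k,2]),'yaw',-np.degrees(np.arctan(a[0])))
    cv2.imwrite('pics/%s_hook.png'%n,cv2.resize(c['color'][105:185,320:400][:,:,::-1] if n=='scene' else c['color'][150:210,110:220][:,:,::-1],None,fx=7,fy=7,interpolation=cv2.INTER_CUBIC))
```

```text
scene red 995
[[0.494, -0.31, 0.065], [0.498, -0.294, 0.102], [0.501, -0.271, 0.121], [0.505, -0.238, 0.143], [0.508, -0.215, 0.154]]
  centre [ 0.5011 -0.2662] mid [ 0.5015 -0.2617] yaw of y axis -4.85 ext [-0.044  0.053] w [0.00751352 0.03076984]
  ztop 0.15389636511142196
scene green 785
[[0.421, -0.298, 0.063], [0.424, -0.285, 0.106], [0.427, -0.258, 0.123], [0.43, -0.226, 0.144], [0.434, -0.205, 0.154]]
  centre [ 0.4272 -0.255 ] mid [ 0.4275 -0.2519] yaw of y axis -6.11 ext [-0.044  0.05 ] w [0.00189343 0.03086536]
scene white 1311
[[0.428, -0.315, 0.062], [0.574, -0.296, 0.085], [0.576, -0.271, 0.108], [0.58, -0.243, 0.136], [0.583, -0.221, 0.153]]
  centre [ 0.5768 -0.2688] mid [ 0.5769 -0.2675] yaw of y axis -6.1 ext [-0.047  0.05 ] w [0.00151207 0.02962939]
scene hook 44
[[0.601, 0.191, 0.291], [0.623, 0.193, 0.3], [0.638, 0.195, 0.305], [0.65, 0.196, 0.307], [0.657, 0.209, 0.309]]
  centre [0.6357 0.1956] mid [0.6289 0.196 ] yaw of y axis 86.44 ext [-0.021  0.035] w [0.00418105 0.01640103]
scene rail 848
[[0.612, 0.038, 0.29], [0.626, 0.113, 0.295], [0.634, 0.197, 0.3], [0
[... 702 characters left out ...]
314, 0.062], [0.569, -0.291, 0.102], [0.572, -0.267, 0.142], [0.575, -0.241, 0.152], [0.581, -0.217, 0.155]]
  centre [ 0.5723 -0.2659] mid [ 0.5723 -0.2658] yaw of y axis -6.17 ext [-0.049  0.049] w [0.0023043  0.02977367]
top hook 120
[[0.595, 0.192, 0.163], [0.61, 0.195, 0.228], [0.623, 0.196, 0.298], [0.634, 0.198, 0.306], [0.653, 0.2, 0.31]]
  centre [0.623  0.1962] mid [0.6238 0.1961] yaw of y axis 85.33 ext [-0.031  0.029] w [0.00154021 0.01672481]
top rail 1022
[[0.614, 0.044, 0.292], [0.623, 0.123, 0.299], [0.631, 0.212, 0.3], [0.637, 0.295, 0.301], [0.648, 0.375, 0.304]]
  rail x=a*y+b [0.0786408  0.61393264] yext [0.03833058 0.37766452] z 0.30013933049431374 yaw -4.496531643502256
```

View pics/scene_hook.png

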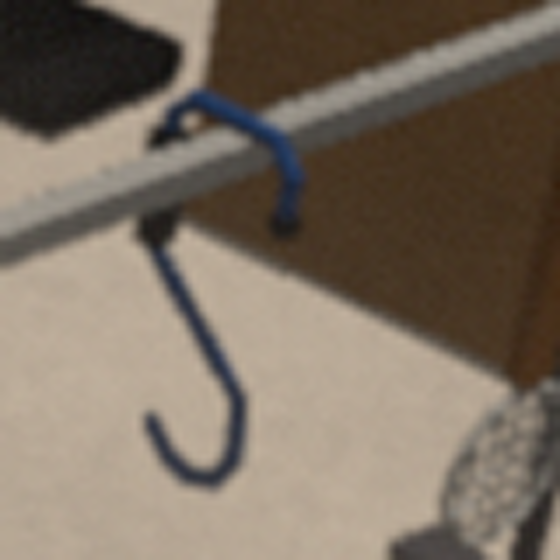

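Request:
drive_tool(
  dp=[
    [0.05,0.09,0.17],
    [0.05,0.09,0.17],
    [0.05,0.09,0.17],
    [0.05,0.09,0.17],
    [0.05,0.09,0.17],
    [0.08,0.172,0],
    [0.08,0.172,0],
    [0.08,0.172,0],
    [0.08,0.172,0],
    [0.08,0.172,0],
  ],
  rotation=[
    [0,0,-0.0174],
    [0,0,-0.0174],
    [0,0,-0.0174],
    [0,0,-0.0174],
    [0,0,-0.0174],
    [0,0,-0.0174],
    [0,0,-0.0174],
    [0,0,-0.0174],
    [0,0,-0.0174],
    [0,0,-0.0174],
  ],
  claw=[1,1,1,1,1,1,1,1,1,1],
)

```text
clock: 0.93
eef_pos: [0.3905, -0.2489, 0.401]
tool_rot: [[0.997, -0.08, -0.0], [-0.08, -0.997, 0.0], [-0.0, -0.0, -1.0]]
force: [0.6, -0.2, 0.2]
finger_gap: 0.085
finger_force: 0.0
```

Request:
drive_tool(
  dp=[
    [0.08,0.172,0],
    [0.08,0.172,0],
    [0.08,0.172,0],
    [0.08,0.172,0],
    [0.08,0.172,0],
    [0.08,0.172,0],
    [0.08,0.172,0],
    [0.08,0.172,0],
    [0.08,0.172,0],
    [0.08,0.172,0],
  ],
  rotation=[
    [0,0,0],
    [0,0,0],
    [0,0,0],
    [0,0,0],
    [0,0,0],
    [0,0,0],
    [0,0,0],
    [0,0,0],
    [0,0,0],
    [0,0,0],
  ],
  claw=[1,1,1,1,1,1,1,1,1,1],
)

```text
clock: 1.77
eef_pos: [0.5505, 0.0952, 0.401]
tool_rot: [[0.997, -0.076, -0.001], [-0.076, -0.997, -0.0], [-0.001, 0.0, -1.0]]
force: [0.6, -0.7, 0.9]
finger_gap: 0.0858
finger_force: 0.0
```

Request:
drive_tool(
  dp=[
    [0.078,0.172,0],
    [0.078,0.172,0],
    [0.076,0.172,0],
    [0,0,0],
  ],
  rotation=[
    [0,0,0],
    [0,0,0],
    [0,0,0],
    [0,0,0],
  ],
  claw=[1,1,1,1],
)

```text
clock: 2.1
eef_pos: [0.5986, 0.2028, 0.3985]
tool_rot: [[0.998, -0.07, -0.002], [-0.07, -0.998, 0.004], [-0.002, -0.003, -1.0]]
force: [0.9, 0.2, -1.3]
finger_gap: 0.0854
finger_force: 0.0
```

Run:
```python
from h import *
c=cap('wrist'); print(c['fx'],c['cx'],c['cy'],c['xyz'],c['attitude'],manip.observe()['eef_pos'])
cv2.imwrite('pics/wr1.png',cv2.resize(c['color'][:,:,::-1],(800,600),interpolation=cv2.INTER_CUBIC))
```

```text
297.3186396354542 252.03303129805857 193.00985599770073 [0.67518694 0.19770327 0.54011792] [[-0.06908234 -0.9500997  -0.30420089]
 [-0.99760465  0.06470694  0.02445362]
 [-0.00354947  0.30516154 -0.95229399]] [0.59744293 0.199609   0.39892911]
```

View pics/wr1.png

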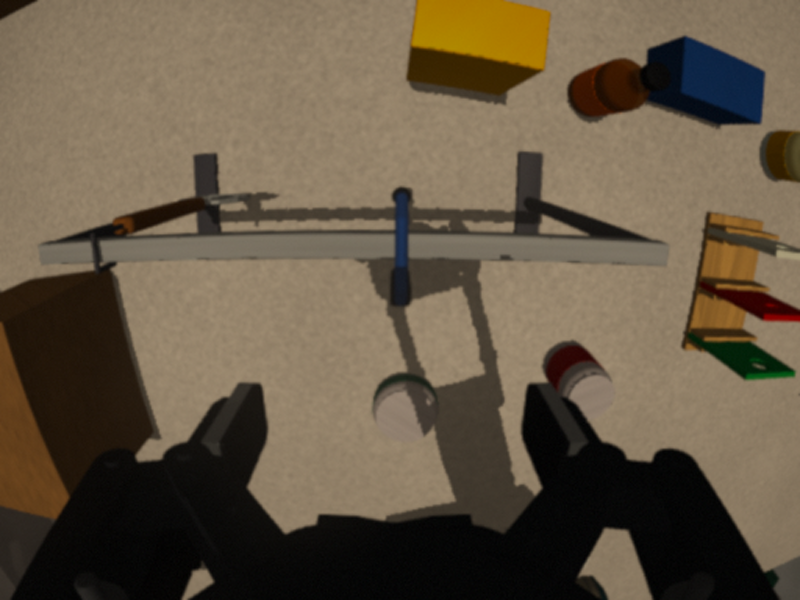

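```bash
cat >> h.py <<'E'
def wray(c,u,v,z,s=800/512):
    x=(u/s-c['cx'])/c['fx']; y=(v/s-c['cy'])/c['fy']; r=np.hypot(x,y)
    d=np.array([x*np.sin(r)/r,y*np.sin(r)/r,np.cos(r)]); d=R(c)@d
    o=np.array(c['xyz']); return o+d*(z-o[2])/d[2]
E
python3 - <<'E'
from h import *
c=load('wrist')
for n,u,v,z in [('sleeve bot far',400,304,.2425),('sleeve top',400,269,.2885),('ball',402,194,.272),('bend mid',402,235,.307),('rail L far',50,243,.3),('rail R far',660,242,.3),('rail L end',42,253,.3),('rail R end',666,253,.3),('railmid far',330,234,.3),('railmid near top',330,255,.3)]:
    print(n,wray(c,u,v,z).round(4))
print(manip.observe()['eef_pos'],manip.observe()['tool_rot'].round(4).tolist())
cv2.imwrite('pics/wr1c.png',cv2.resize(c['color'][110:210,200:310][:,:,::-1],None,fx=6,fy=6,interpolation=cv2.INTER_CUBIC))
E
```

```text
sleeve bot far [0.5781 0.2013 0.2425]
sleeve top [0.6136 0.1994 0.2885]
ball [0.6539 0.1954 0.272 ]
bend mid [0.6358 0.1971 0.307 ]
rail L far [0.6531 0.4222 0.3   ]
rail R far [0.6245 0.0456 0.3   ]
rail L end [0.6475 0.4317 0.3   ]
rail R end [0.6177 0.0406 0.3   ]
railmid far [0.638  0.2347 0.3   ]
railmid near top [0.6267 0.2359 0.3   ]
[0.59744293 0.199609   0.39892911] [[0.9974, -0.0723, -0.0032], [-0.0723, -0.9974, 0.0001], [-0.0031, 0.0002, -1.0]]
```

View pics/wr1c.png

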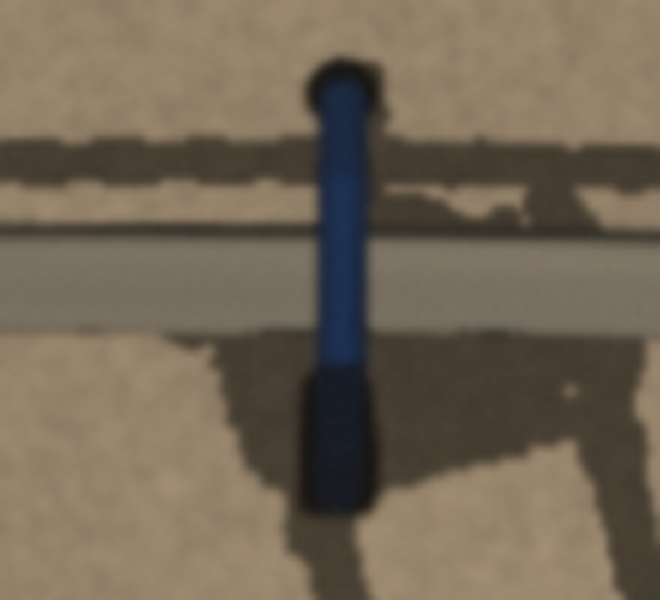

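Request:
drive_tool(
  dp=[
    [-0.005,0,-0.18],
    [0,0,-0.18],
    [0,0,-0.18],
    [0,0,-0.12],
    [0,0,-0.09],
    [0,0,0],
  ],
  rotation=[
    [0,0,-0.002],
    [0,0,0],
    [0,0,0],
    [0,0,0],
    [0,0,0],
    [0,0,0],
  ],
  claw=[1,1,1,1,1,1],
)

```text
clock: 2.65
eef_pos: [0.5925, 0.1946, 0.2466]
tool_rot: [[0.996, -0.084, -0.01], [-0.084, -0.996, -0.003], [-0.009, 0.004, -1.0]]
force: [-1.5, 0.1, -1.0]
finger_gap: 0.0853
finger_force: 0.0
```

Request:
drive_tool(
  dp=[
    [0,0,0],
    [0,0,0],
    [0,0,0],
    [0,0,0],
    [0,0,0],
    [0,0,0],
    [0,0,0],
    [0,0,0],
    [0,0,0],
    [0,0,0],
  ],
  rotation=[
    [0,0,0],
    [0,0,0],
    [0,0,0],
    [0,0,0],
    [0,0,0],
    [0,0,0],
    [0,0,0],
    [0,0,0],
    [0,0,0],
    [0,0,0],
  ],
  claw=[0,0,0,0,0,0,0,0,0,0],
)

```text
clock: 3.48
eef_pos: [0.5961, 0.1965, 0.2521]
tool_rot: [[0.997, -0.083, 0.002], [-0.083, -0.997, 0.0], [0.002, -0.0, -1.0]]
force: [-0.3, -0.5, 4.0]
finger_gap: 0.0112
finger_force: 58.8
```

Request:
drive_tool(
  dp=[
    [0,0,0.05],
    [0,0,0.08],
    [0,0,0.07],
    [0,0,0],
  ],
  rotation=[
    [0,0,0],
    [0,0,0],
    [0,0,0],
    [0,0,0],
  ],
  claw=[0,0,0,0],
)

```text
clock: 3.82
eef_pos: [0.5968, 0.1969, 0.2941]
tool_rot: [[0.997, -0.083, 0.004], [-0.083, -0.997, 0.001], [0.004, -0.001, -1.0]]
force: [-0.0, -0.0, -0.5]
finger_gap: 0.0111
finger_force: 58.6
```

Run:
```python
from h import *
s=cap('scene'); c=cap('wrist'); print(manip.observe())
a=cv2.resize(s['color'][75:195,290:410],None,fx=4,fy=4,interpolation=cv2.INTER_CUBIC)
b=cv2.resize(c['color'][110:260,200:280],None,fx=3.2,fy=3.2,interpolation=cv2.INTER_CUBIC)
cv2.imwrite('pics/lift.png',np.hstack([a,b])[:,:,::-1])
```

```text
{'clock': 3.9167, 'joint_pos': array([1.19072086e+01, 1.89979061e+01, 7.32032665e+01, 2.44069665e-03,
       8.78132181e+01, 1.06664271e+02]), 'qvel': array([-0.06817349,  0.61738385,  1.85221323, -0.10567839, -0.21888833,
        0.03073122]), 'tau': array([ 1.54977076e-02, -4.79617846e+01, -2.70903987e+01, -5.63772264e-03,
       -4.45950602e-02, -3.02126109e-04]), 'eef_pos': array([0.59563111, 0.1965394 , 0.2911714 ]), 'tool_rot': array([[ 9.96555120e-01, -8.29326677e-02, -2.54543742e-04],
       [-8.29326730e-02, -9.96555152e-01, -1.01710005e-05],
       [-2.52823370e-04,  3.12459556e-05, -9.99999968e-01]]), 'force': array([ 0.06238737,  0.32813632, -0.64082853]), 'moment': array([ 0.02161714, -0.00383499,  0.04639968]), 'finger_force': 58.55360523797572, 'finger_gap': 0.010956730451827382}
```

View pics/lift.png

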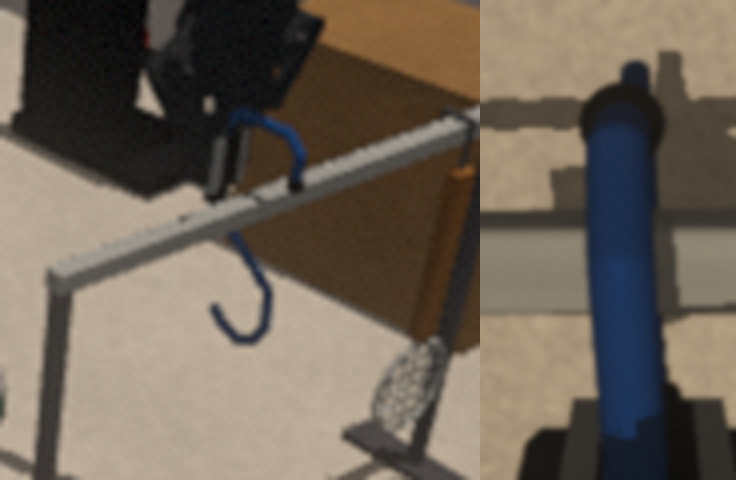

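Request:
drive_tool(
  dp=[
    [0,0,0.02],
    [-0.1,0.008,0],
    [-0.1,0.008,0],
    [-0.1,0.008,0.0],
    [-0.03,-0.1,0.15],
    [-0.03,-0.1,0.15],
    [-0.03,-0.17,0],
    [0,-0.19,0],
    [0,-0.19,0],
    [0,-0.19,0],
  ],
  rotation=[
    [0,0,0],
    [0,0,0],
    [0,0,0],
    [0,0,0],
    [0,0,-0.001],
    [0,0,-0.001],
    [0,0,-0.001],
    [0,0,-0.001],
    [0,0,-0.001],
    [0,0,-0.001],
  ],
  claw=[0,0,0,0,0,0,0,0,0,0],
)

```text
clock: 4.75
eef_pos: [0.5168, 0.012, 0.3548]
tool_rot: [[0.995, -0.101, -0.001], [-0.101, -0.995, 0.0], [-0.001, 0.0, -1.0]]
force: [0.4, -0.5, -1.8]
finger_gap: 0.0114
finger_force: 58.7
```

Request:
drive_tool(
  dp=[
    [-0.012,-0.194,-0.039],
    [-0.012,-0.194,-0.039],
    [-0.012,-0.194,-0.039],
    [-0.012,-0.194,-0.039],
    [-0.012,-0.194,-0.039],
    [-0.012,-0.194,-0.039],
    [-0.012,-0.194,-0.039],
    [0,0,0],
    [0,0,0],
  ],
  rotation=[
    [0,0,-0.002],
    [0,0,0],
    [0,0,0],
    [0,0,0],
    [0,0,0],
    [0,0,0],
    [0,0,0],
    [0,0,0],
    [0,0,0],
  ],
  claw=[0,0,0,0,0,0,0,0,0],
)

```text
clock: 5.5
eef_pos: [0.4998, -0.26, 0.2986]
tool_rot: [[0.994, -0.112, -0.004], [-0.112, -0.994, 0.002], [-0.004, -0.002, -1.0]]
force: [0.0, 0.9, -2.1]
finger_gap: 0.0108
finger_force: 60.3
```

Run:
```python
from h import *
s=cap('scene'); t=cap('top'); c=cap('wrist'); o=manip.observe(); print(o['eef_pos'],o['tool_rot'].round(3).tolist())
a=cv2.resize(s['color'][130:300,110:230],(424,600),interpolation=cv2.INTER_CUBIC)
b=cv2.resize(c['color'][100:330,195:325],(339,600),interpolation=cv2.INTER_CUBIC)
cv2.imwrite('pics/pre.png',np.hstack([a,b])[:,:,::-1])
for n,q in(('scene',s),('top',t)):
    P=cloud(q); hsv=cv2.cvtColor(q['color'],cv2.COLOR_RGB2HSV).astype(int);H,S=hsv[...,0],hsv[...,1]
    m=(H>100)&(H<130)&(S>100)&(P[...,0]<.58)&(P[...,0]>.44)&(P[...,1]<-.2)&(P[...,1]>-.32)&(P[...,2]>.17)&(P[...,2]<.4)&(q['depth']>0)
    p=P[m]; p=p[np.argsort(p[:,2])]; print(n,len(p)); 
    if len(p): print(p[::max(1,len(p)//14)].round(3).tolist(), p.min(0),p.max(0))
```

```text
[ 0.50084009 -0.25724079  0.30051474] [[0.994, -0.107, -0.001], [-0.107, -0.994, 0.001], [-0.001, -0.001, -1.0]]
scene 50
[[0.549, -0.261, 0.255], [0.548, -0.263, 0.258], [0.508, -0.243, 0.33], [0.512, -0.248, 0.338], [0.56, -0.263, 0.343], [0.563, -0.266, 0.343], [0.557, -0.26, 0.344], [0.557, -0.262, 0.345], [0.555, -0.263, 0.347], [0.554, -0.265, 0.349], [0.553, -0.266, 0.351], [0.538, -0.265, 0.352], [0.531, -0.263, 0.353], [0.537, -0.263, 0.353], [0.547, -0.262, 0.354], [0.547, -0.264, 0.354], [0.544, -0.262, 0.354]] [ 0.50754789 -0.26619699  0.25478136] [ 0.56284796 -0.24277045  0.35457631]
top 87
[[0.535, -0.26, 0.206], [0.537, -0.261, 0.211], [0.527, -0.261, 0.213], [0.549, -0.259, 0.221], [0.553, -0.257, 0.251], [0.553, -0.261, 0.256], [0.543, -0.262, 0.26], [0.536, -0.258, 0.267], [0.528, -0.259, 0.272], [0.559, -0.259, 0.333], [0.557, -0.259, 0.348], [0.55, -0.26, 0.353], [0.541, -0.261, 0.355], [0.515, -0.227, 0.364], [0.515, -0.208, 0.392]] [ 0.49269547 -0.26415168  0.20638118] [ 0.55984645 -0.20356928  0.39527467]
```

View pics/pre.png

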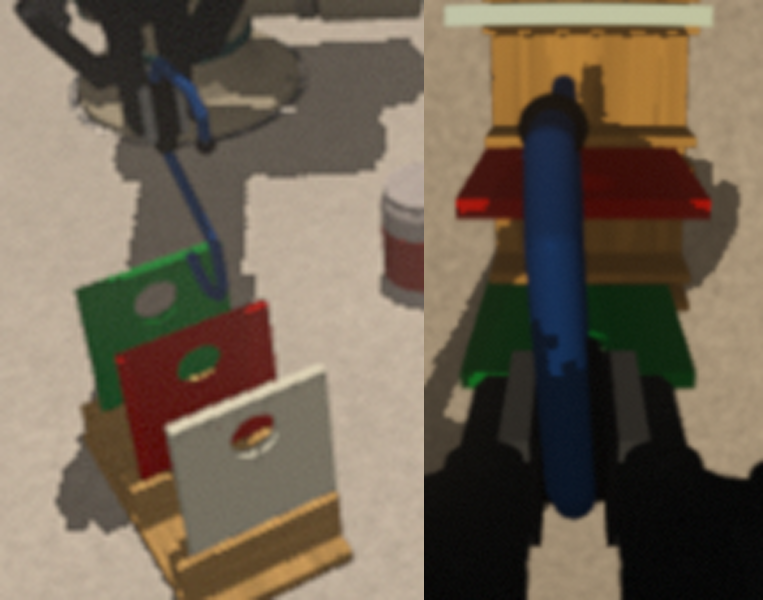

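Run:
```python
from h import *
c=load('wrist'); w=lambda n,x,y,z: print(n,wray(c,195+x/2.609,100+y/2.609,z,1).round(4))
w('redL near top',456,216,.152);w('redR near top',712,217,.152);w('redL far',458,199,.152);w('redR far',711,199,.152)
w('redL far',458,199,.152);w('ball',553,122,.3225);w('bend',556,250,.354);w('bend2',572,500,.354);w('lowbend far',564,82,.245)
w('whiteL',445,25,.152);w('whiteR',712,25,.152);w('whiteLf',445,6,.152)
s=load('scene')
o=np.array(s['xyz'])
def sr(u,v): return R(s)@np.array([(u-s['cx'])/s['fx'],(v-s['cy'])/s['fy'],1])
n=np.array([np.cos(np.radians(-6.2)),np.sin(np.radians(-6.2)),0])
for x0 in(.498,.500):
    d=sr(166,233.1); p0=np.array([x0,-.26,.124])+n*.004
    print('hole',o+d*(n@(p0-o))/(n@d))
    for nm,x,y in(('tip',192,256),('bottom',215,298),('ball',206,146),('topL',118,356),('topR',268,303)):
        d=sr(110+x*120/424,130+y*170/600)
        if nm[0]=='t' and nm!='tip': print(nm,o+d*(.152-o[2])/d[2]);continue
        # hook plane through TCP, normal y'
        m=np.array([-n[1],n[0],0]); q=o+d*(m@(np.array([.55,-.2625,0])-o))/(m@d); print(nm,q.round(4))
```

```text
redL near top [ 0.4828 -0.3812  0.152 ]
redR near top [ 0.4691 -0.5212  0.152 ]
redL far [ 0.4899 -0.3821  0.152 ]
redR far [ 0.4781 -0.5194  0.152 ]
redL far [ 0.4899 -0.3821  0.152 ]
ball [ 0.553  -0.3317  0.3225]
bend [ 0.5422 -0.3154  0.354 ]
bend2 [ 0.4996 -0.3239  0.354 ]
lowbend far [ 0.5488 -0.3785  0.245 ]
whiteL [ 0.5604 -0.3784  0.152 ]
whiteR [ 0.5593 -0.5154  0.152 ]
whiteLf [ 0.5678 -0.3788  0.152 ]
hole [ 0.50192643 -0.26089388  0.12564907]
tip [ 0.5127 -0.2585  0.2176]
bottom [ 0.5419 -0.2616  0.2056]
ball [ 0.5626 -0.2639  0.3237]
topL [ 0.49235142 -0.30717662  0.152     ]
topR [ 0.50720816 -0.20934825  0.152     ]
hole [ 0.50383386 -0.26174599  0.12746722]
tip [ 0.5127 -0.2585  0.2176]
bottom [ 0.5419 -0.2616  0.2056]
ball [ 0.5626 -0.2639  0.3237]
topL [ 0.49235142 -0.30717662  0.152     ]
topR [ 0.50720816 -0.20934825  0.152     ]
```

Run:
```python
from h import *
c=load('wrist'); w=lambda n,x,y,z: print(n,wray(c,195+(x-424)/2.609,100+y/2.609,z,1).round(4))
w('redL near top',456,216,.152);w('redR near top',712,217,.152);w('redL far',458,199,.152);w('redR far',711,199,.152)
w('ball',553,122,.3225);w('bend',556,250,.354);w('bend2',572,500,.354);w('lowbend far',564,82,.245)
w('whiteL',445,25,.152);w('whiteR',712,25,.152);w('whiteLf',445,6,.152)
```

```text
redL near top [ 0.5005 -0.2108  0.152 ]
redR near top [ 0.4895 -0.3105  0.152 ]
redL far [ 0.5072 -0.2126  0.152 ]
redR far [ 0.4968 -0.3105  0.152 ]
ball [ 0.5588 -0.2602  0.3225]
bend [ 0.5482 -0.2602  0.354 ]
bend2 [ 0.5117 -0.2582  0.354 ]
lowbend far [ 0.557  -0.2607  0.245 ]
whiteL [ 0.5744 -0.2169  0.152 ]
whiteR [ 0.5639 -0.3157  0.152 ]
whiteLf [ 0.5815 -0.2178  0.152 ]
```

Request:
drive_tool(
  dp=[
    [0,-0.025,0],
    [0,0,-0.1],
    [0,0,-0.1],
    [0,0,-0.1],
    [0,0,-0.1],
    [0,0,-0.0475],
    [0,0,0],
    [0,0,0],
  ],
  rotation=[
    [0,0,0],
    [0,0,0],
    [0,0,0],
    [0,0,0],
    [0,0,0],
    [0,0,0],
    [0,0,0],
    [0,0,0],
  ],
  claw=[0,0,0,0,0,0,0,0],
)

```text
clock: 6.32
eef_pos: [0.5013, -0.2629, 0.2117]
tool_rot: [[0.994, -0.107, 0.0], [-0.107, -0.994, -0.0], [0.0, 0.0, -1.0]]
force: [-0.4, -0.5, 0.2]
finger_gap: 0.0111
finger_force: 60.4
```

Run:
```python
from h import *
s=cap('scene'); c=cap('wrist'); o=manip.observe(); print(o['eef_pos'],o['force'])
a=cv2.resize(s['color'][160:300,125:225],(429,600),interpolation=cv2.INTER_CUBIC)
b=cv2.resize(c['color'][100:330,195:325],(339,600),interpolation=cv2.INTER_CUBIC)
cv2.imwrite('pics/pre2.png',np.hstack([a,b])[:,:,::-1])
```

```text
[ 0.50187463 -0.26362468  0.21276616] [-0.07312156 -0.89517844 -0.49337006]
```

View pics/pre2.png

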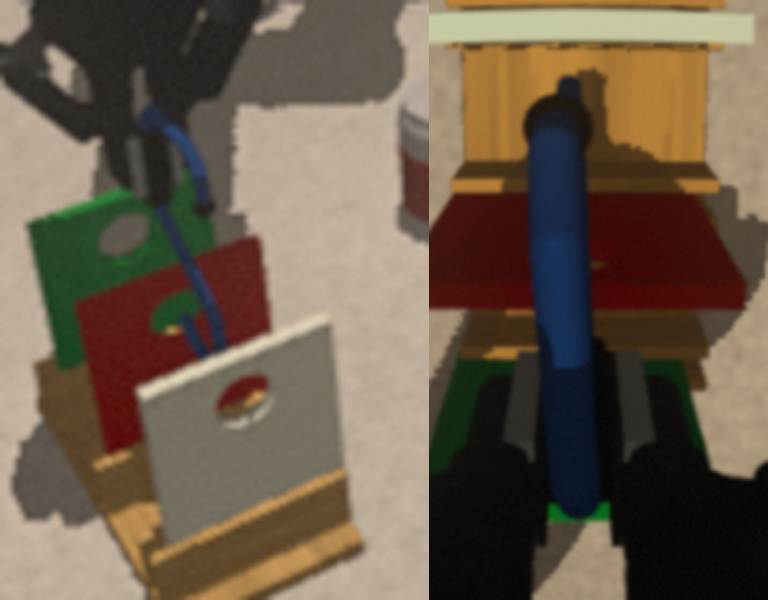

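Run:
```python
from h import *
s=load('scene'); im=s['color'].astype(int)
hsv=cv2.cvtColor(s['color'],cv2.COLOR_RGB2HSV).astype(int)
for v in range(222,248):
    l=''
    for u in range(154,184):
        h,S,V=hsv[v,u]; l+='b' if 95<h<135 and S>70 else 'R' if (h<8 or h>170) and S>110 else 'g' if 40<h<90 and S>60 else 'o' if h<30 and S>60 else 'w' if V>110 else '.'
    print(v,l)
# predicted projections
o=np.array(s['xyz']);Rm=R(s)
def pr(p): q=Rm.T@(np.array(p)-o); return (s['cx']+s['fx']*q[0]/q[2],s['cy']+s['fy']*q[1]/q[2])
a=np.radians(-6.2); X=np.array([np.cos(a),np.sin(a),0]);Y=np.array([-np.sin(a),np.cos(a),0]);Z=np.array([0,0,1])
C=np.array([.498,-.261,.124])+.004*X
print('hole c',np.round(pr(C),1),[np.round(pr(C+.016*(np.cos(t)*Y+np.sin(t)*Z)),1).tolist() for t in np.arange(4)*np.pi/2])
print('board top corners +x face',np.round(pr(C+.05*Y+.028*Z),1),np.round(pr(C-.05*Y+.028*Z),1))
for dz in(.0105,):
  O=np.array([.502,-.263,.212+dz]); 
  for n,x,z in(('tip',.012,-.091),('ball',.056,.012),('elbow',.05,-.062),('bendR',.052,-.086)): print(n,np.round(pr(O+x*X+z*Z),1))
```

```text
222 gggggggg.ooRR..bb.RRRRRRRRRRRR
223 ggggggooRRRRRR.bb.RRRRRRRRRRRR
224 ggg.ooRRRRRRRR.bbb.RRRRRRRRRRR
225 .ooRRRRRRRRRRRR.bb.RRRRRRRRRRR
226 RRRRRRRRRRRRRRR.bbb.RRRRRRRRRR
227 RRRRRRRRRRRRRooo.bb.RRRRRRRRRR
228 RRRRRRRRRRRooggggbbb.RRRRRRRRR
229 RRRRRRRRRooggggggbbb.RRRRRRRRR
230 RRRRRRRRogggggggggbbbRRRRRRRRR
231 RRRRRRRoggggggggggbbb.RRRRRRRR
232 RRRRRRo.gggggggggo.bb.RRRRRRRR
233 RRRRRRoggggggggg.oR.bb.RRRRRRR
234 RRRRRRoggggggbbboRR.bb.RRRRRRR
235 RRRRRR.gggggg.bb.RRRbb.RRRRRRR
236 RRRRRRogggoooobb.RRR.bbRRRRRRR
237 RRRRRRoooooooR.bbRRR.bbRRRRRRR
238 RRRRRRRRRRoRRR.bb.RR.bb.RRRRRR
239 RRRRRRRRRRRRRRRbbbRR.bb.RRRRRo
240 RRRRRRRRRRRRRRR.bb.RRbb.RRooow
241 RRRRRRRRRRRRRRRR.bb.R.b.woowww
242 RRRRRRRRRRRRRRRR.bb...wwwwwwww
243 RRRRRRRRRRRRRRRRR..wwwwwwwwwww
244 RRRRRRRRRRRRRRRRoowwwwwwwwwwww
245 RRRRRRRRRRRRRRooowwwwwwwwwwwww
246 RRRRRRRRRRRRoowwwwwwwwwwwwwwww
247 RRRRRRRRRooowwwwwwwwwwwwwwwooo
hole c [165.9 233.8] [[172.5, 231.1], [165.0, 228.4], [159.2, 236.4], [166.7, 239.0]]
board top corners +x face [185.  216.3] [142.7 232.7]
tip [167.1 234.6]
ball [170.  208.6]
elbow [172.9 234.6]
bendR [174.5 243.4]
```

Request:
drive_tool(
  dp=[
    [0,0,0.0125],
    [-0.022,0.0024,0],
    [-0.022,0.0024,0],
    [-0.022,0.0024,0],
    [0,0,0],
  ],
  rotation=[
    [0,0,0],
    [0,0,0],
    [0,0,0],
    [0,0,0],
    [0,0,0],
  ],
  claw=[0,0,0,0,0],
)

```text
clock: 6.83
eef_pos: [0.4865, -0.2617, 0.214]
tool_rot: [[0.994, -0.109, -0.001], [-0.109, -0.994, 0.0], [-0.001, 0.0, -1.0]]
force: [0.8, 0.6, -1.5]
finger_gap: 0.0112
finger_force: 60.4
```

```bash
cat > m.py <<'E'
from h import *
s=cap('scene'); o=manip.observe(); print(o['eef_pos'],o['force'])
hsv=cv2.cvtColor(s['color'],cv2.COLOR_RGB2HSV).astype(int)
for v in range(210,248):
    l=''
    for u in range(138,190):
        h,S,V=hsv[v,u]; l+='b' if 95<h<135 and S>70 else 'R' if (h<8 or h>170) and S>110 else 'g' if 40<h<90 and S>60 else 'o' if h<30 and S>60 else 'w' if V>110 else '.'
    print(v,l)
E
python3 m.py
```

```text
[ 0.48703647 -0.26178045  0.21397159] [ 0.52707755 -0.86527439 -0.69485758]
210 ggggggggggggggg......ggbbbgggggggggg.......wwwwwwwww
211 gggggggggggggg........g.bbggggggggggg......wwwwwwwww
212 ggggggggggggg.........ggbbbgggggggggg......wwwwwwwww
213 gggggggggggg..........gg.bbgggggggggg......wwwwwwwww
214 ggggggggggg..........ggggbbbggggggggg.....wwooowwwww
215 gggggggggg...........gggg.bbggggggggg....oooRRRowwww
216 gggggggggg..........ggggggbbbgggggggg..oRRRRRRRRowww
217 gggggggggg.........ggggggg.bbggggggggooRRRRRRRRRwwww
218 ggggggggggg.......gggggggggbbbgggg.ooRRRRRRRRRRRwwww
219 gggggggggggg....ggggggggggg.bbbg.ooRRRRRRRRRRRRRwwww
220 ggggggggggggggggggggggggggggbbb.RRRRRRRRRRRRRRRRwwww
221 gggggggggggggggggggggggggggo.bb.RRRRRRRRRRRRRRRRowww
222 gggggggggggggggggggggggg.ooRR.bb.RRRRRRRRRRRRRRRowww
223 ggggggggggggggggggggg.ooRRRRR.bbbRRRRRRRRRRRRRRRooww
224 ggggggggggggggggggg.oRRRRRRRRRbbb.RRRRRRRRRRRRRRRoww
225 gggggggggggggggg.ooRRRRRRRRRRR.bb.RRRRRRRRRRRRRRRoww
226 gggggggggggggg.oRRRRRRRRRRRRRRRbbbRRRRRRRRRRRRRRRoww
227 ggggggggggg.ooRRRRRRRRRRRRRRRoo.bb.RRRRRRRRRRRRRRow
[... 441 characters left out ...]
.RRRRRRRRRRRRRow
236 gggggoRRRRRRRRRRRRRRRRogggooo.b.R.bb.RRRRRRRRRRRRRow
237 ggggg.RRRRRRRRRRRRRRRRooooooo.bb..bb.RRRRRRRRRRRRoww
238 ggggggoRRRRRRRRRRRRRRRRRRRRoRRbb..bbbRRRRRRRRRRoooww
239 ggggggoRRRRRRRRRRRRRRRRRRRRRRR.bbbbb.RRRRRRRRoowwwww
240 ggggggoRRRRRRRRRRRRRRRRRRRRRRRR..bbbRRRRRRooowwwwwww
241 ggggggoRRRRRRRRRRRRRRRRRRRRRRRRR..b.RRRRooowwwwwwwww
242 gggggg.RRRRRRRRRRRRRRRRRRRRRRRRRRRRoRooowwwwwwwwwwww
243 gggggggoRRRRRRRRRRRRRRRRRRRRRRRRRRRooowwwwwwwww.wwww
244 ggggggooRRRRRRRRRRRRRRRRRRRRRRRRooowwwwwwwwwwwwwwwww
245 .gggg.ooRRRRRRRRRRRRRRRRRRRRRRooowwwwwwwwwwwwwwwwwww
246 o.ooooooRRRRRRRRRRRRRRRRRRRRoowwwwwwwwwwwwwwwwwowwww
247 ooooooooRRRRRRRRRRRRRRRRRoowwwwwwwwwwww.wwwoooooooww
```

Request:
drive_tool(
  dp=[
    [0,0,0.0125],
    [-0.022,0.0024,0],
    [-0.022,0.0024,0],
    [-0.022,0.0024,0],
    [-0.022,0.0024,0],
    [-0.022,0.0024,0],
    [0,0,0],
  ],
  rotation=[
    [0,0,0],
    [0,0,0],
    [0,0,0],
    [0,0,0],
    [0,0,0],
    [0,0,0],
    [0,0,0],
  ],
  claw=[0,0,0,0,0,0,0],
)

```text
clock: 7.47
eef_pos: [0.4646, -0.2592, 0.2162]
tool_rot: [[0.994, -0.108, -0.001], [-0.108, -0.994, 0.0], [-0.001, -0.0, -1.0]]
force: [0.4, 0.4, -1.6]
finger_gap: 0.0112
finger_force: 60.4
```

```bash
python3 m.py
```

```text
[ 0.46518102 -0.25938752  0.21629687] [ 0.74011856 -0.17417983 -1.02200551]
210 ggggggggggggggg.......bbbggggggggggg.....wwwwwwwwwww
211 ggggggggggggg..........bbggggggggggg.....wwwwwwwwwww
212 ggggggggggggg.........gbbbggggggggggg...wwwwwwwwwwww
213 gggggggggggg..........gbbbggggggggggg...wwwwwwwwwwww
214 ggggggggggg..........gggbbbgggggggggg...wwwwwooowwww
215 ggggggggggwwwwwwwwwwwgggbbbbggggggggg...wwwooRRowwww
216 ggggggggggwwwwwwwwwwwggggbbbggggggggg..ooooRRRRRowww
217 ggggggggggwwwwwwwwwwgggggbbbbggggggggoRRRRRRRRRRowww
218 ggggggggggwwwwwwwwggggggggbbbggggg.ooRRRRRRRRRRRwwww
219 ggggggggggg.wwww.gggggggggbbbbggooRRRRRRRRRRRRRRowww
220 gggggggggggggggggggggggggggbbb.oRRRRRRRRRRRRRRRRowww
221 gggggggggggggggggggggggggggbbbRRRRRRRRRRRRRRRRRRowww
222 gggggggggggggggggggggggggoo.bb.RRRRRRRRRRRRRRRRRRoww
223 gggggggggggggggggggggooRRRRR.b.RRRRRRRRRRRRRRRRRooww
224 gggggggggggggggggg.ooRRRRRRR.bbRRRRRRRRRRRRRRRRRRoww
225 gggggggggggggggg.oRRRRRRRRRR.bb.RRRRRRRRRRRRRRRRRoww
226 ggggggggggggg.ooRRRRRRRRRRRRRbb.RRRRRRRRRRRRRRRRRwww
227 gggggggggg.ooRRRRRRRRRRRRRRRR.b.RRRRRRRRRRRRRRRRRow
[... 441 characters left out ...]
RRRRRRRRRRRRRRow
236 gggggoRRRRRRRRRRRRRRRRoggg.oooRRRRRRRRRRRRRRRRRRRRow
237 ggggg.RRRRRRRRRRRRRRRRoooooooRRRRRRRRRRRRRRRRRRRRoow
238 ggggggoRRRRRRRRRRRRRRRRRRRRRRRRRRRRRRRRRRRRRRRRoowww
239 ggggggoRRRRRRRRRRRRRRRRRRRRRRRRRRRRRRRRRRRRRRoowwwww
240 ggggggoRRRRRRRRRRRRRRRRRRRRRRRRRRRRRRRRRRRooowwwwwww
241 ggggggoRRRRRRRRRRRRRRRRRRRRRRRRRRRRRRRRRooowwwwwwwww
242 gggggggoRRRRRRRRRRRRRRRRRRRRRRRRRRRRRRoowwwwwwwwwwww
243 gggggggoRRRRRRRRRRRRRRRRRRRRRRRRRRRooowwwwwwwww.wwww
244 gggggg.oRRRRRRRRRRRRRRRRRRRRRRRRooowwwwwwwwwwwwwwwww
245 .gggg.ooRRRRRRRRRRRRRRRRRRRRRRowwwwwwwwwwwwwwwwwwwww
246 o.ooooooRRRRRRRRRRRRRRRRRRRRowwwwwwwwwwwwwwwwwwwwwww
247 ooooooooRRRRRRRRRRRRRRRRRoowwwwwwwwwwwwwwwwoooooowww
```

Request:
drive_tool(
  dp=[
    [0,0,0.01],
    [0,0,0.015],
    [0,0,0.015],
    [0,0,0.015],
    [0,0,0.015],
    [0,0,0.02],
    [0,0,0.03],
    [0,0,0.03],
    [0,0,0.03],
    [0,0,0.03],
  ],
  rotation=[
    [0,0,0],
    [0,0,0],
    [0,0,0],
    [0,0,0],
    [0,0,0],
    [0,0,0],
    [0,0,0],
    [0,0,0],
    [0,0,0],
    [0,0,0],
  ],
  claw=[0,0,0,0,0,0,0,0,0,0],
)

```text
clock: 8.35
eef_pos: [0.4658, -0.2596, 0.259]
tool_rot: [[0.994, -0.108, 0.0], [-0.108, -0.994, -0.0], [0.0, 0.0, -1.0]]
force: [-0.3, -0.3, -2.6]
finger_gap: 0.0107
finger_force: 60.2
```

Request:
drive_tool(
  dp=[
    [0,0,0.05],
    [0,0,0.06],
    [0,0,0.07],
    [0,0,0.08],
    [0,0,0.08],
    [0,0,0.08],
    [0,0,0.08],
    [0,0,0.06],
    [0,0,0.04],
    [0,0,0.02],
  ],
  rotation=[
    [0,0,0],
    [0,0,0],
    [0,0,0],
    [0,0,0],
    [0,0,0],
    [0,0,0],
    [0,0,0],
    [0,0,0],
    [0,0,0],
    [0,0,0],
  ],
  claw=[0,0,0,0,0,0,0,0,0,0],
)

```text
clock: 9.18
eef_pos: [0.466, -0.2597, 0.3841]
tool_rot: [[0.994, -0.108, 0.002], [-0.108, -0.994, -0.002], [0.002, 0.001, -1.0]]
force: [0.4, 0.1, -3.0]
finger_gap: 0.0112
finger_force: 60.2
```

Run:
```python
from h import *
s=cap('scene'); t=cap('top'); o=manip.observe(); print(o['eef_pos'],o['force'],o['moment'],o['finger_gap'])
b=cv2.resize(t['color'][150:290,270:390],(514,600),interpolation=cv2.INTER_CUBIC)[:,:286]
a=cv2.resize(s['color'][90:310,100:290],(514,600),interpolation=cv2.INTER_CUBIC)
cv2.imwrite('pics/up.png',np.hstack([a,b])[:,:,::-1])
```

```text
[ 0.46586805 -0.25960821  0.38291264] [ 0.74431201 -0.02830859 -2.66933571] [0.03224234 0.01659025 0.01287209] 0.011234694803370054
```

View pics/up.png

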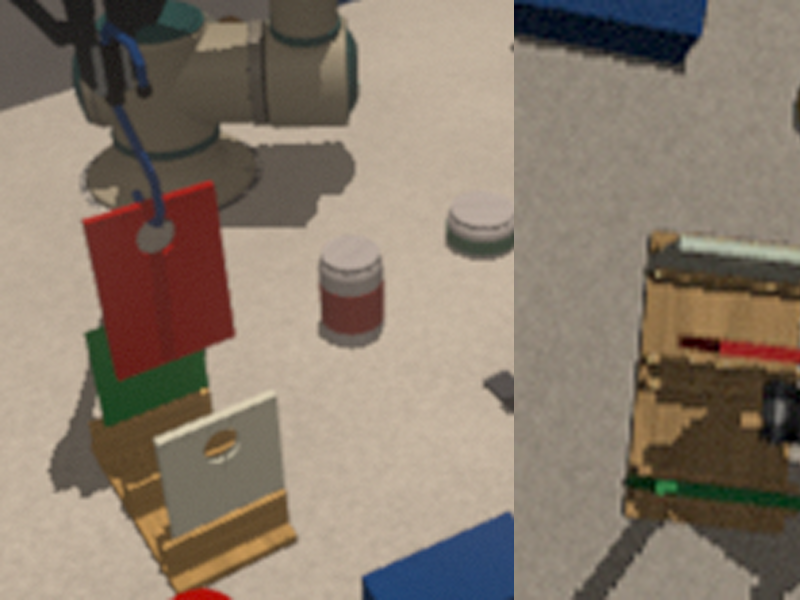

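Request:
drive_tool(
  dp=[
    [0.0013,0.0089,0],
    [0.0025,0.0178,0],
    [0.0038,0.0266,0],
    [0.005,0.0355,0],
    [0.0063,0.0444,0],
    [0.0075,0.0533,0],
    [0.0088,0.0622,0],
    [0.01,0.071,0],
    [0.0113,0.08,0],
    [0.0125,0.0888,0],
  ],
  rotation=[
    [0,0,0],
    [0,0,0],
    [0,0,0],
    [0,0,0],
    [0,0,0],
    [0,0,0],
    [0,0,0],
    [0,0,0],
    [0,0,0],
    [0,0,0],
  ],
  claw=[0,0,0,0,0,0,0,0,0,0],
)

```text
clock: 10.12
eef_pos: [0.4795, -0.1602, 0.3823]
tool_rot: [[0.994, -0.108, 0.0], [-0.108, -0.994, 0.0], [0.0, -0.0, -1.0]]
force: [-0.4, -0.3, -3.1]
finger_gap: 0.0112
finger_force: 60.2
```

Request:
drive_tool(
  dp=[
    [0.0125,0.0888,0],
    [0.0125,0.0888,0],
    [0.0125,0.0888,0],
    [0.0125,0.0888,0],
    [0.0125,0.0888,0],
    [0.0125,0.0888,0],
    [0.0125,0.0888,0],
    [0.0125,0.0888,0],
    [0.0125,0.0888,0],
    [0.0125,0.0888,0],
  ],
  rotation=[
    [0,0,0.0008],
    [0,0,0.0008],
    [0,0,0.0008],
    [0,0,0.0008],
    [0,0,0.0008],
    [0,0,0.0008],
    [0,0,0.0008],
    [0,0,0.0008],
    [0,0,0.0008],
    [0,0,0.0008],
  ],
  claw=[0,0,0,0,0,0,0,0,0,0],
)

```text
clock: 10.95
eef_pos: [0.5041, 0.018, 0.3824]
tool_rot: [[0.997, -0.082, 0.0], [-0.082, -0.997, 0.0], [0.0, -0.0, -1.0]]
force: [-0.3, -0.0, -2.4]
finger_gap: 0.0114
finger_force: 60.2
```

Request:
drive_tool(
  dp=[
    [0.0125,0.0888,0],
    [0.0125,0.0888,0],
    [0.0125,0.0888,0],
    [0.0125,0.0888,0],
    [0.0125,0.0888,0],
    [0.0125,0.0888,0],
    [0.0113,0.08,0],
    [0.01,0.071,0],
    [0.0088,0.0622,0],
    [0.0075,0.0533,0],
  ],
  rotation=[
    [0,0,0],
    [0,0,0],
    [0,0,0],
    [0,0,0],
    [0,0,0],
    [0,0,0],
    [0,0,0],
    [0,0,0],
    [0,0,0],
    [0,0,0],
  ],
  claw=[0,0,0,0,0,0,0,0,0,0],
)

```text
clock: 11.78
eef_pos: [0.5265, 0.1775, 0.3823]
tool_rot: [[0.997, -0.082, -0.0], [-0.082, -0.997, 0.0], [-0.0, -0.0, -1.0]]
force: [0.0, -0.3, -2.7]
finger_gap: 0.0109
finger_force: 60.3
```

Request:
drive_tool(
  dp=[
    [0.0063,0.0444,0],
    [0.005,0.0355,0],
    [0.0038,0.0266,0],
    [0.0025,0.0178,0],
    [0.0013,0.0089,0],
    [0,0,0],
    [0,0,0],
    [0,0,0],
    [0,0,0],
    [0,0,0],
  ],
  rotation=[
    [0,0,0],
    [0,0,0],
    [0,0,0],
    [0,0,0],
    [0,0,0],
    [0,0,0],
    [0,0,0],
    [0,0,0],
    [0,0,0],
    [0,0,0],
  ],
  claw=[0,0,0,0,0,0,0,0,0,0],
)

```text
clock: 12.62
eef_pos: [0.5308, 0.2019, 0.3823]
tool_rot: [[0.997, -0.084, 0.0], [-0.084, -0.997, -0.0], [0.0, 0.0, -1.0]]
force: [-0.1, 0.2, -2.7]
finger_gap: 0.011
finger_force: 60.2
```

Request:
drive_tool(
  dp=[
    [0,0,-0.02],
    [0,0,-0.04],
    [0,0,-0.055],
    [0,0,-0.065],
    [0,0,-0.065],
    [0,0,-0.065],
    [0,0,-0.055],
    [0,0,-0.04],
    [0,0,-0.02],
    [0,0,-0.0065],
  ],
  rotation=[
    [0,0,0],
    [0,0,0],
    [0,0,0],
    [0,0,0],
    [0,0,0],
    [0,0,0],
    [0,0,0],
    [0,0,0],
    [0,0,0],
    [0,0,0],
  ],
  claw=[0,0,0,0,0,0,0,0,0,0],
)

```text
clock: 13.45
eef_pos: [0.5304, 0.2022, 0.2948]
tool_rot: [[0.997, -0.083, -0.002], [-0.083, -0.997, -0.001], [-0.002, 0.001, -1.0]]
force: [-0.6, 0.4, -2.9]
finger_gap: 0.0108
finger_force: 60.2
```

Run:
```python
from h import *
o=manip.observe(); print(o['eef_pos'],o['force'])
for n in('scene','top'):
    q=cap(n);P=cloud(q); hsv=cv2.cvtColor(q['color'],cv2.COLOR_RGB2HSV).astype(int);H,S=hsv[...,0],hsv[...,1]
    m=(H>100)&(H<130)&(S>100)&(P[...,0]<.68)&(P[...,0]>.48)&(P[...,1]<.24)&(P[...,1]>.16)&(P[...,2]>.17)&(P[...,2]<.36)&(q['depth']>0)
    p=P[m]; p=p[np.argsort(p[:,2])]; print(n,len(p),p[::max(1,len(p)//14)].round(3).tolist(),p.max(0))
    m=((H<8)|(H>172))&(S>110)&(P[...,0]>.5)&(P[...,0]<.62)&(P[...,1]>.1)&(P[...,1]<.3)&(P[...,2]>.06)&(q['depth']>0)
    p=P[m]; print(len(p),np.percentile(p,[2,50,98],axis=0).round(3).tolist())
```

```text
[0.53036914 0.20217535 0.29482855] [-0.64660734  0.40667772 -2.90318599]
scene 65 [[0.55, 0.203, 0.272], [0.546, 0.203, 0.276], [0.545, 0.199, 0.28], [0.538, 0.199, 0.285], [0.536, 0.205, 0.332], [0.592, 0.198, 0.338], [0.529, 0.211, 0.341], [0.543, 0.217, 0.344], [0.547, 0.198, 0.345], [0.545, 0.2, 0.347], [0.553, 0.198, 0.347], [0.542, 0.21, 0.348], [0.579, 0.197, 0.349], [0.561, 0.2, 0.349], [0.563, 0.201, 0.35], [0.548, 0.2, 0.35], [0.57, 0.196, 0.351]] [0.59246282 0.21698309 0.35097073]
1147 [[0.564, 0.15, 0.086], [0.572, 0.194, 0.153], [0.578, 0.248, 0.22]]
top 80 [[0.557, 0.199, 0.208], [0.571, 0.199, 0.21], [0.581, 0.198, 0.215], [0.581, 0.2, 0.234], [0.581, 0.2, 0.252], [0.571, 0.199, 0.256], [0.568, 0.197, 0.261], [0.558, 0.199, 0.268], [0.585, 0.2, 0.318], [0.586, 0.199, 0.327], [0.52, 0.184, 0.342], [0.584, 0.2, 0.346], [0.577, 0.2, 0.347], [0.581, 0.199, 0.349], [0.57, 0.203, 0.35], [0.57, 0.2, 0.351]] [0.58917374 0.20281679 0.35325881]
169 [[0.522, 0.151, 0.095], [0.565, 0.175, 0.219], [0.57, 0.229, 0.462]]
```

Request:
drive_tool(
  dp=[
    [0.0108,-0.0009,0],
    [0.0216,-0.0018,0],
    [0.0324,-0.0027,0],
    [0.0432,-0.0036,0],
    [0.054,-0.0045,0],
    [0.054,-0.0045,0],
    [0.0432,-0.0036,0],
    [0.0324,-0.0027,0],
    [0.0216,-0.0018,0],
    [0.0108,-0.0009,0],
  ],
  rotation=[
    [0,0,0],
    [0,0,0],
    [0,0,0],
    [0,0,0],
    [0,0,0],
    [0,0,0],
    [0,0,0],
    [0,0,0],
    [0,0,0],
    [0,0,0],
  ],
  claw=[0,0,0,0,0,0,0,0,0,0],
)

```text
clock: 14.38
eef_pos: [0.5964, 0.1967, 0.2955]
tool_rot: [[0.997, -0.083, -0.001], [-0.083, -0.997, -0.0], [-0.001, 0.0, -1.0]]
force: [0.0, 0.5, -2.6]
finger_gap: 0.0109
finger_force: 60.2
```

Request:
drive_tool(
  dp=[
    [0,0,0],
    [0,0,-0.02],
    [0,0,-0.03],
    [0,0,-0.03],
    [0,0,-0.03],
    [0,0,-0.03],
    [0,0,-0.02],
    [0,0,-0.015],
    [0,0,-0.01],
    [0,0,-0.01],
  ],
  rotation=[
    [0,0,0],
    [0,0,0],
    [0,0,0],
    [0,0,0],
    [0,0,0],
    [0,0,0],
    [0,0,0],
    [0,0,0],
    [0,0,0],
    [0,0,0],
  ],
  claw=[0,0,0,0,0,0,0,0,0,0],
)

```text
clock: 15.22
eef_pos: [0.5957, 0.1969, 0.2568]
tool_rot: [[0.997, -0.083, 0.0], [-0.083, -0.997, -0.0], [0.0, 0.0, -1.0]]
force: [-0.3, 0.2, -2.2]
finger_gap: 0.0111
finger_force: 60.2
```

Expected seat at TCP z ≈ 0.251; inch down and watch the force.

Request:
drive_tool(
  dp=[
    [0,0,-0.01],
    [0,0,-0.01],
    [0,0,0],
    [0,0,0],
  ],
  rotation=[
    [0,0,0],
    [0,0,0],
    [0,0,0],
    [0,0,0],
  ],
  claw=[0,0,0,0],
)

```text
clock: 15.55
eef_pos: [0.5956, 0.1969, 0.2529]
tool_rot: [[0.997, -0.083, 0.0], [-0.083, -0.997, -0.0], [0.0, 0.0, -1.0]]
force: [0.6, -0.0, -2.6]
finger_gap: 0.0116
finger_force: 60.2
```

Request:
drive_tool(
  dp=[
    [0,0,-0.005],
    [0,0,0],
    [0,0,0],
  ],
  rotation=[
    [0,0,0],
    [0,0,0],
    [0,0,0],
  ],
  claw=[0,0,0],
)

```text
clock: 15.8
eef_pos: [0.5959, 0.1969, 0.2524]
tool_rot: [[0.997, -0.083, 0.001], [-0.083, -0.997, 0.0], [0.001, -0.0, -1.0]]
force: [0.4, -0.9, -0.1]
finger_gap: 0.0111
finger_force: 60.5
```

Request:
drive_tool(
  dp=[
    [0,0,-0.003],
    [0,0,0],
    [0,0,0],
    [0,0,0],
    [0,0,0],
    [0,0,0],
    [0,0,0],
    [0,0,0],
  ],
  rotation=[
    [0,0,0],
    [0,0,0],
    [0,0,0],
    [0,0,0],
    [0,0,0],
    [0,0,0],
    [0,0,0],
    [0,0,0],
  ],
  claw=[0,0,0,0,0,0,0,0],
)

```text
clock: 16.47
eef_pos: [0.596, 0.1969, 0.2521]
tool_rot: [[0.997, -0.083, 0.002], [-0.083, -0.997, 0.0], [0.002, -0.0, -1.0]]
force: [-1.1, 0.7, 5.6]
finger_gap: 0.0108
finger_force: 61.1
```

Request:
drive_tool(
  dp=[
    [0,0,0],
    [0,0,0],
    [0,0,0],
    [0,0,0],
    [0,0,0],
    [0,0,0],
    [0,0,0],
    [0,0,0],
    [0,0,0],
    [0,0,0],
  ],
  rotation=[
    [0,0,0],
    [0,0,0],
    [0,0,0],
    [0,0,0],
    [0,0,0],
    [0,0,0],
    [0,0,0],
    [0,0,0],
    [0,0,0],
    [0,0,0],
  ],
  claw=[0.1,0.2,0.3,0.4,0.5,0.6,0.7,0.7,0.7,0.7],
)

```text
clock: 17.3
eef_pos: [0.5956, 0.1969, 0.2513]
tool_rot: [[0.997, -0.083, -0.0], [-0.083, -0.997, -0.0], [-0.0, 0.0, -1.0]]
force: [-0.4, -0.3, -0.2]
finger_gap: 0.0595
finger_force: 0.0
```

Request:
drive_tool(
  dp=[
    [0,0,0.02],
    [0,0,0.04],
    [0,0,0.06],
    [0,0,0.1],
    [0,0,0.15],
    [0,0,0.15],
    [0,0,0.15],
    [-0.1,0,0.1],
    [-0.15,0,0],
    [-0.15,0,0],
  ],
  rotation=[
    [0,0,0],
    [0,0,0],
    [0,0,0],
    [0,0,0],
    [0,0,0],
    [0,0,0],
    [0,0,0],
    [0,0,0],
    [0,0,0],
    [0,0,0],
  ],
  claw=[0.7,0.7,0.7,0.7,0.7,0.7,0.7,0.7,0.7,0.7],
)

```text
clock: 18.13
eef_pos: [0.5159, 0.197, 0.4074]
tool_rot: [[0.996, -0.084, 0.004], [-0.084, -0.996, 0.001], [0.004, -0.001, -1.0]]
force: [-1.3, 0.3, 0.6]
finger_gap: 0.0597
finger_force: 0.0
```

Request:
drive_tool(
  dp=[
    [0,0,0],
    [0,0,0],
    [0,0,0],
    [0,0,0],
    [0,0,0],
    [0,0,0],
    [0,0,0],
    [0,0,0],
    [0,0,0],
    [0,0,0],
  ],
  rotation=[
    [0,0,0],
    [0,0,0],
    [0,0,0],
    [0,0,0],
    [0,0,0],
    [0,0,0],
    [0,0,0],
    [0,0,0],
    [0,0,0],
    [0,0,0],
  ],
  claw=[0.7,0.7,0.7,0.7,0.7,0.7,0.7,0.7,0.7,0.7],
)

```text
clock: 18.97
eef_pos: [0.5157, 0.1969, 0.4052]
tool_rot: [[0.997, -0.083, -0.0], [-0.083, -0.997, -0.0], [-0.0, 0.0, -1.0]]
force: [0.4, -0.2, 0.3]
finger_gap: 0.0595
finger_force: 0.0
```

Run:
```python
from h import *
a=cap('scene')['color'].astype(int); o=manip.observe(); print(o['clock'],o['eef_pos'],o['force'])
for _ in range(5): b=cap('scene')['color'].astype(int); print(np.abs(b-a)[90:230,280:420].max(), (np.abs(b-a)[90:230,280:420].max(-1)>40).sum())
cv2.imwrite('pics/fin.png',cv2.resize(b.astype(np.uint8)[:,:,::-1],(800,600),interpolation=cv2.INTER_CUBIC))
```

```text
19.0167 [0.51570794 0.19690083 0.40524843] [-0.90624357  0.5837168   1.1676059 ]
16 0
30 0
30 0
32 0
32 0
```

View pics/fin.png

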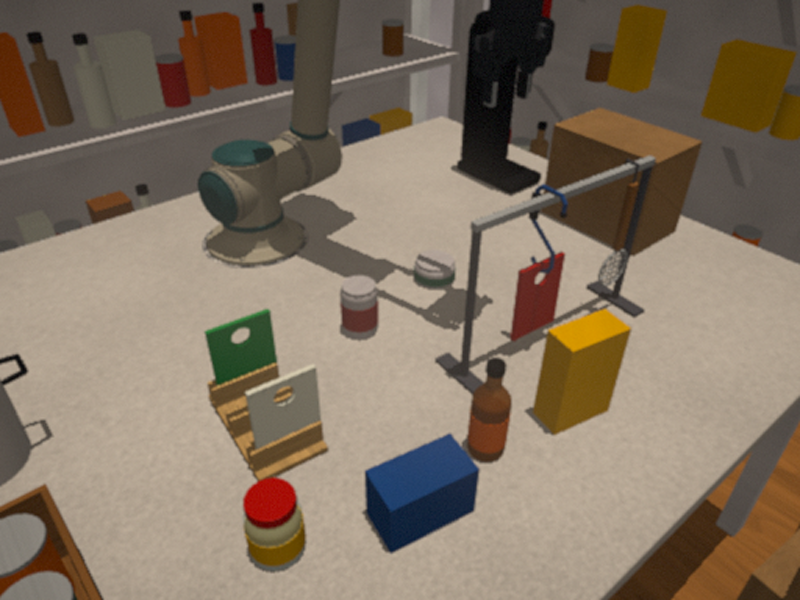

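Request:
drive_tool(
  dp=[
    [0,0,0],
    [0,0,0],
    [0,0,0],
    [0,0,0],
    [0,0,0],
    [0,0,0],
    [0,0,0],
    [0,0,0],
    [0,0,0],
    [0,0,0],
  ],
  rotation=[
    [0,0,0],
    [0,0,0],
    [0,0,0],
    [0,0,0],
    [0,0,0],
    [0,0,0],
    [0,0,0],
    [0,0,0],
    [0,0,0],
    [0,0,0],
  ],
  claw=[0.7,0.7,0.7,0.7,0.7,0.7,0.7,0.7,0.7,0.7],
)

```text
clock: 20.1
eef_pos: [0.5156, 0.1969, 0.4053]
tool_rot: [[0.997, -0.083, 0.0], [-0.083, -0.997, -0.0], [0.0, 0.0, -1.0]]
force: [-0.0, 0.2, 0.1]
finger_gap: 0.0597
finger_force: 0.0
```

Request:
drive_tool(
  dp=[
    [0,0,0],
    [0,0,0],
    [0,0,0],
    [0,0,0],
    [0,0,0],
    [0,0,0],
    [0,0,0],
    [0,0,0],
    [0,0,0],
    [0,0,0],
  ],
  rotation=[
    [0,0,0],
    [0,0,0],
    [0,0,0],
    [0,0,0],
    [0,0,0],
    [0,0,0],
    [0,0,0],
    [0,0,0],
    [0,0,0],
    [0,0,0],
  ],
  claw=[0.7,0.7,0.7,0.7,0.7,0.7,0.7,0.7,0.7,0.7],
)

```text
clock: 20.93
eef_pos: [0.5156, 0.1969, 0.4053]
tool_rot: [[0.997, -0.083, -0.0], [-0.083, -0.997, -0.0], [-0.0, 0.0, -1.0]]
force: [-0.3, 0.1, -0.6]
finger_gap: 0.0597
finger_force: 0.0
```

Run:
```python
from h import *
old=load('scene')['color'].astype(int); f=[imaging.capture('scene')['color'].astype(int) for _ in range(12)]
w=(slice(150,230),slice(315,370)); bg=(slice(300,380),slice(380,500))
for x in f[1:]: print(np.abs(x-f[0])[w].max(),np.abs(x-f[0])[w].mean().round(2),np.abs(x-f[0])[bg].mean().round(2))
print('vs old',np.abs(old-f[0])[w].max(),np.abs(old-f[0])[w].mean())
```

```text
21 1.39 1.51
15 1.39 1.52
14 1.39 1.52
11 1.42 1.51
13 1.41 1.52
14 1.41 1.53
17 1.41 1.53
14 1.39 1.53
11 1.43 1.52
13 1.4 1.52
14 1.42 1.52
vs old 12 1.414090909090909
```

Only camera noise is left, so the board is still.

```bash
python3 -c "
from plant import workorder
print(workorder.sign_off())"
```

```text
the job is handed in; nothing more can be done
None
```

The red board hangs still from the S-hook on the rail, carried only by the hook; the other two boards stand in the rack, the groceries show no sign of having moved, and the job was handed in at about 21.5 s of the 72 s allowed (the verdict was not shown).

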